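Serve the round roll with the tongs

TASK

Pick up the kitchen tongs from their white rest, take the round bread roll (not the long one) off the wooden board with the jaws of the tongs, never touching the roll with the robot's fingers, and hold it up over the middle of the white bowl, well clear of the rim. Finish while still holding it there in the tongs: do not put it down or let go. Leave the long roll, the bowl and everything else standing where they are.

Things in the scene. Friction and masses are not known exactly. Their poses are not given: they have to be found in the camera images.
- tongs: Steel kitchen tongs, 260 mm long, 110 g, level on the rest. Origin: midway between the two black grip plates, mid height; take them here from above, closing on both plates. x along the tongs to the jaws, y to the left arm, z up. Plates 40 mm long, 22 mm high (z -11 to 11), 56 mm over their outsides at rest; arms 16 mm high. Pivot head at x -100 mm. On the rest its origin is 42 mm over the worktop.
- tongs_jaws (a point): Point midway between the jaws, on the tongs' centre line at x 96, z -20 mm from the tongs' origin. Each jaw is a shallow hollow of two flats, 47 mm long (x 72 to 119), 26 mm high (z -33 to -7, so they hang below the arms), 4 mm thick; at rest about 100 mm apart inside, 108 mm over their outsides. The jaw gap shrinks about 1.95 times as fast as the width over the plates.
- tongs_left (a joint): Closing angle (rad) of the left arm about its upright pivot by the head: 0 sprung open against a stop, 0.2 fully shut; 0.055 squeezed to 45 mm over the plates (then firmly held by the spring, jaws still about 80 mm apart: carry them so), 0.12 with the round roll in the jaws (about 32 mm). The spring takes 5 N per side at first, 11 N on the roll; squeeze with 20 to 60 N.
- tongs_right (a joint): The same for the right arm; both close together when squeezed evenly.
- tongs_rest: White ceramic rest, fixed: base plate 210 x 125 x 6 mm with two bars across, 34 mm high, one under the rear (x -72 mm) and one (118 mm wide, with 10 mm lugs at its ends) under the front (x 56 mm) of the tongs; the middle, under the grip plates, is free: 36 mm from the tongs' origin down to the base plate. Origin: centre of the underside; x as the tongs' x.
- round_roll: Round brown bread roll with a pale cross cut on top, 50 mm in diameter, 42 mm high, widest 15 to 24 mm above its underside, about 40 g. Origin: centre of its flat underside. z up. It stands on the board, 16 mm above the worktop.
- long_roll: Oblong brown bread roll with three pale slanting cuts, 92 mm long (its x), 45 mm wide (y), 45 mm high; to be left alone. Origin: centre of its underside. It lies on the same board, about 125 mm from the round roll (centre to centre), to its left or right as seen from the robot.
- round_board: Round wooden board, 250 mm in diameter, 16 mm thick, fixed on the worktop. Origin: centre of its underside; x points away from the robot to within 17 degrees; the two rolls lie side by side along its y, so tongs that point along the board's x pass clear of the other roll.
- white_bowl: Small white bowl, 115 mm in diameter at the rim, 51 mm high, loose and empty. Origin: centre of its underside.
- spread_tub: Flat plastic tub of spread with a printed lid, 96 x 137 x 53 mm, nearer to the robot than the bowl. Origin: centre of its underside. Leave it alone.
- red_onion: Red onion, 55 mm in diameter, 65 mm high, beside the board. Origin: centre of its underside. Leave it alone.
- teaspoon: Teaspoon with a red handle, 132 mm long, lying on the worktop near the robot. Leave it alone.
- shaker_0: Small shaker with a dark cap, 37 mm in diameter, 69 mm high, behind the bowl. Origin: centre of its underside. Leave it alone.
- shaker_1: Small shaker with a grey cap, 37 mm in diameter, 69 mm high, behind the bowl. Origin: centre of its underside. Leave it alone.
Mind the look-alikes: they are no part of the job. What is shaped like the round_roll but blue or yellow is not meant.

How it is judged:
By the outcome, as a careful person would: the job done as asked, in the order asked, and still so for the second after the job is handed in, while the arm keeps its last pose, push and grip.
It also fails if it takes over 38 s, if anything falls off the work surface, if the arm or the gripper's body presses on something with over 40 N, if the wrist force passes 120 N, or if a joint passes its speed limit or range.

ROBOT

A 6-joint arm with a two-finger parallel gripper is mounted at the origin on a cart in front of the work surface, level with it; the furniture and walls round the work are solid. World frame = base frame: x ahead of the robot, y to its left, z up, the work surface at z = 0. Lengths are in m, angles in rad, forces in N, time in s.
With the tool pointing down it reaches from about 0.275 to 0.85 m from the base axis. Payload 5.2 kg.
Tool frame: the origin (TCP) lies midway between the tips of the shut fingers; the grasp point (between the pads) lies 19 mm behind it (env.tcp_to_grasp is the distance from the TCP to the grasp point, in m); z points along the fingers, y is the line along which they close (so a half turn about z gives the same grasp; the last joint's range is limited). The gripper opens to 85 mm and grips with 20 to 120 N. Pads are 22 mm wide; open, the fingers measure 114 mm over their backs; the gripper's body (76 mm by 85 mm) begins 54 mm behind the grasp point. The pads swing forward as they close: fully open they stand 13 mm farther back than shut.
Start: joints at [0.91, 0.259, 1.535, -0, 1.348, -0.203], TCP at [0.243, 0.493, 0.231] pointing down, gripper open.
Joint ranges: [-3.14, 3.14], [-0.91, 2.08], [0.19, 2.58], [-1.22, 4.36], [0.22, 2.71], [-3.12, 3.12]. Speed limits (rad/s): [2.57, 2.57, 3.14, 3.14, 3.14, 3.14].

INTERFACE

Orientations are given as a rotation vector (axis times angle).
In Python, from plant import env gives the robot as it stands. The module is installed in compiled form; this text tells all that it offers.
- The arm moves only by the shell command python3 -m jog 'ROWS' [OPENING] [FORCE]. ROWS is JSON, a list of rows, each a list of 2 entries, a list of its own where there are three numbers: the shift along the tool's x, y, z in cm, then the turn about the tool's z in rad. In form: [[[x, y, z], turn], ...]. A call has 1 to 8 rows; each row is the pose to reach, as a shift and turn from the pose commanded when the call began, along the tool's axes at that moment; what a row does not reach only later rows make up. A row lasts 1/12 s, in which the tool goes at most 41.7 mm and 7.16 degrees, less where a joint would pass 70% of its speed; a pose out of reach is approached as far as the arm can. A call with a gripper value outside its range is refused whole. OPENING is the closure, from 0 (fully open) to 1 (shut), set as the call begins (- or left out, the last holds). The fingers move at their own pace and stop on an object; FORCE is the grip in N (left out, the last holds). Time passes only in rows, so rows that repeat a pose let the fingers close. It gives the time, the measured TCP pose, the force, the opening and the grip force at its end, in the units of the state.
- env.observe(): the state, without advancing time (a new reading comes with each control period).
- env.camera(name): name is "scene" or "top" or "wrist"; returns (picture, depth): 480x640x3 uint8, red, green, blue; 480x640 float32, m along the optical axis (not along the pixel's ray), 0 where there is no reading.
- env.camera_info(name): a dict with "K" (3x3 intrinsics, pixels), "extrinsics" (4x4, takes a point from camera to world coordinates). Camera axes: x right, y down, z forward; pixel columns grow to the right and rows downward; lengths in m; the calibration is good to about 2 mm. A picture is of the moment at which its call begins: read the wrist's pose just before it. camera_info takes no time and is no camera call; for the wrist camera it gives the pose at the moment of the call.
- env.hand_in(): hands the job in; it is judged then, once.
The state is a dict: "time": time; "joints": joint angles; "qvel": joint speeds; "tau": joint torques, N m; "ee_pos": TCP position; "ee_rot": TCP orientation; "force": force on the tool from outside, world axes, zero at the start; "moment": the same for the moment, N m; "opening": finger opening in m; "grasp_force": force on a finger pad.
Only numpy, scipy, OpenCV 4.12 (cv2) and the standard library are available. Lean on these libraries where they do the work, as an engineer would, in place of code of your own. Each camera call takes 0.05 s, during which the arm holds its last target. There are 200 camera calls.

## Working session

There is one attempt and no reset: what is moved stays moved. The work goes in short steps, Python scripts to look and compute and a shell command to move; the robot and the scene stay as the last step left them, time stands still between calls to the robot, and variables do not carry over. Pictures are saved under pics/ and viewed, at most 10 in all, crops included, and the job is handed in when it is done.

```bash
mkdir -p pics; cat > h.py <<'E'
import numpy as np, cv2
from scipy.spatial.transform import Rotation as R
from plant import env
def snap(n):
    i=env.camera_info(n); p,d=env.camera(n); return p,d,np.array(i["K"]),np.array(i["extrinsics"])
def cloud(d,K,E):
    v,u=np.mgrid[:480,:640]
    c=np.stack([(u-K[0,2])/K[0,0]*d,(v-K[1,2])/K[1,1]*d,d,np.ones_like(d)],-1)@E.T
    c[d==0]=np.nan; return c[...,:3]
E
python3 - <<'E'
from h import *
for n in("top","scene"):
    p,d,K,X=snap(n); cv2.imwrite(f"pics/{n}0.png",p[...,::-1]); np.savez(f"{n}0.npz",p=p,w=cloud(d,K,X))
    print(n,K.round(1).tolist(),X.round(3).tolist())
s=env.observe(); print(s["ee_pos"],R.from_rotvec(s["ee_rot"]).as_matrix().round(3).tolist(),s["time"],s["opening"],env.tcp_to_grasp)
E
```

```text
top [[505.9, 0.0, 320.7], [0.0, 505.9, 246.0], [0.0, 0.0, 1.0]] [[-0.011, -0.998, 0.056, 0.422], [-1.0, 0.012, 0.012, -0.092], [-0.013, -0.056, -0.998, 1.228], [0.0, 0.0, 0.0, 1.0]]
scene [[437.6, 0.0, 319.8], [0.0, 437.6, 233.0], [0.0, 0.0, 1.0]] [[0.849, -0.336, 0.407, 0.079], [-0.528, -0.549, 0.648, -0.744], [0.006, -0.765, -0.644, 0.732], [0.0, 0.0, 0.0, 1.0]]
[0.24276568 0.49299527 0.23055757] [[-0.897, 0.442, -0.001], [0.442, 0.897, -0.001], [0.0, -0.002, -1.0]] 0.1 0.0857434598486119 0.0187
```

View pics/top0.png

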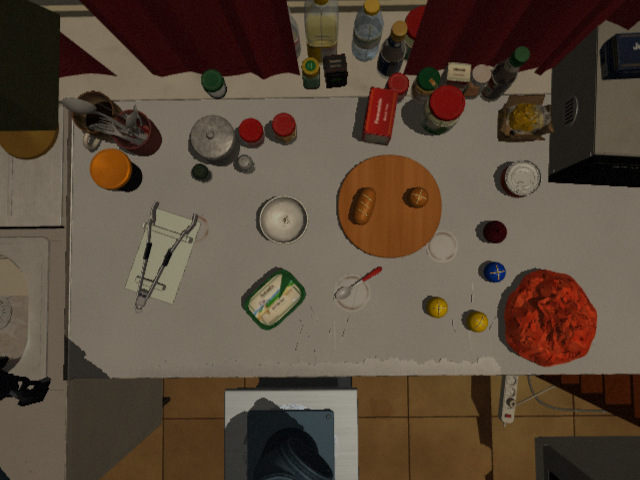

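The top view shows the tongs on the rest (head ~(140,305), jaws ~(154,205) and (193,235)), the bowl at (283,219), the round roll at (416,197), the long roll at (363,205), and the tub at (274,298).

```bash
python3 - <<'E'
from h import *
z=np.load("top0.npz"); p,w=z["p"],z["w"]
cv2.imwrite("pics/crop1.png",cv2.resize(p[190:320,110:225,::-1],None,fx=4.5,fy=4.5,interpolation=cv2.INTER_CUBIC))
def reg(u0,u1,v0,v1,zl,zh):
    q=w[v0:v1,u0:u1].reshape(-1,3); return q[(q[:,2]>zl)&(q[:,2]<zh)]
def circ(q,n):
    (x,y),r=cv2.minEnclosingCircle(q[:,:2].astype(np.float32)); print(n,round(x,3),round(y,3),"r",round(r,3),"zmax",q[:,2].max().round(3),len(q))
print("table z",np.nanmedian(w[320:340,150:220,2]))
circ(reg(395,435,178,215,.03,.08),"roll"); circ(reg(250,315,190,250,.042,.08),"bowl"); circ(reg(330,450,145,265,.009,.02),"board")
for n,a in dict(long=(345,380,180,228,.025,.08),tub=(235,310,260,335,.04,.08)).items():
    c,sz,an=cv2.minAreaRect(reg(*a)[:,:2].astype(np.float32)); print(n,np.round(c,3),np.round(sz,3),an)
q=reg(110,225,190,320,.037,.08); print("tongs",len(q)); circ(q,"t"); print(q[q[:,0].argsort()][::12].round(3).tolist()[:40])
c,sz,an=cv2.minAreaRect(reg(110,225,190,320,.003,.012)[:,:2].astype(np.float32)); print("rest",c,sz,an)
E
```

```text
table z 0.00011905727548500167
roll 0.601 -0.307 r 0.024 zmax 0.063 350
bowl 0.551 0.009 r 0.058 zmax 0.057 280
board 0.598 -0.244 r 0.138 zmax 0.02 7057
long [ 0.582 -0.181] [0.044 0.09 ] 74.05171203613281
tub [0.365 0.031] [0.096 0.137] 41.77811050415039
tongs 745
t 0.487 0.357 r 0.15 zmax 0.057 745
[[0.337, 0.349, 0.041], [0.344, 0.361, 0.042], [0.353, 0.347, 0.041], [0.356, 0.337, 0.05], [0.361, 0.336, 0.047], [0.363, 0.34, 0.048], [0.365, 0.342, 0.049], [0.368, 0.349, 0.049], [0.37, 0.339, 0.052], [0.372, 0.346, 0.051], [0.375, 0.349, 0.049], [0.377, 0.346, 0.052], [0.379, 0.354, 0.048], [0.382, 0.335, 0.05], [0.384, 0.336, 0.048], [0.386, 0.323, 0.05], [0.389, 0.32, 0.053], [0.392, 0.297, 0.037], [0.395, 0.348, 0.039], [0.4, 0.317, 0.048], [0.403, 0.346, 0.05], [0.409, 0.311, 0.039], [0.412, 0.339, 0.038], [0.416, 0.31, 0.047], [0.421, 0.305, 0.049], [0.425, 0.302, 0.043], [0.43, 0.301, 0.046], [0.433, 0.341, 0.046], [0.438, 0.341, 0.048], [0.442, 0.337, 0.045], [0.447, 0.338, 0.05], [0.451, 0.292, 0.053], [0.453, 0.287, 0.041], [0.456, 0.335, 0.051], [0.46, 0.285, 0.052], [0.463, 0.332, 0.053], [0.466, 0.332, 0.04], [0.469, 0.28, 0.055], [0.472, 0.282, 0.049], [0.475, 0.332, 0.054]]
rest (0.4763490855693817, 0.29640141129493713) (0.28097566962242126, 0.31452471017837524) 89.5854263305664
```

View pics/crop1.png

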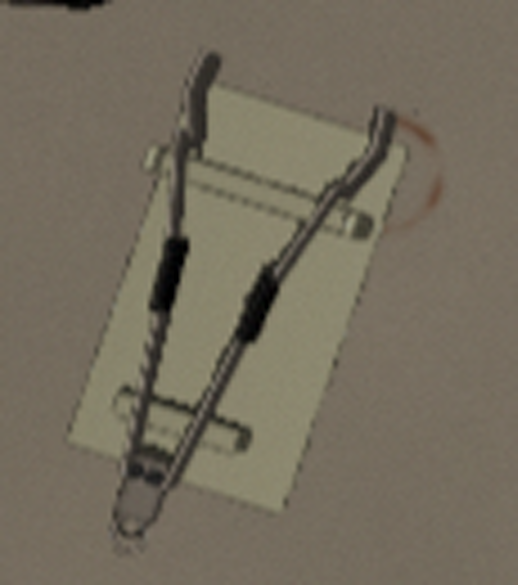

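The crop shows the black grip plates at crop (170,275) and (257,306), and the head at (135,510). The tongs point up and slightly right.

```bash
python3 - <<'E'
from h import *
i=env.camera_info("top"); K,X=np.array(i["K"]),np.array(i["extrinsics"])
def px(u,v,z):
    r=X[:3,:3]@np.linalg.solve(K,[u,v,1]); return X[:3,3]+r*(z-X[2,3])/r[2]
c=lambda a,b,z: px(110+(a+.5)/4.5-.5,190+(b+.5)/4.5-.5,z)
L,Rr=c(170,275,.05),c(257,306,.05); o=(L+Rr)/2; H=c(135,520,.05)
a=c(200,85,.006);b=c(70,440,.006);a2=c(405,150,.006);b2=c(287,512,.006)
d=L-Rr; print("o",o,"gap",np.linalg.norm(d),"yaws",[np.degrees(np.arctan2(-d[0],d[1]))]+[np.degrees(np.arctan2(*(p-q)[[1,0]])) for p,q in((a,b),(a2,b2),(o,H))],"head",np.linalg.norm(o-H))
rc=(a+b+a2+b2)/4; print("restcentre",rc,"size",np.linalg.norm(a-b),np.linalg.norm(a-a2))
z=np.load("top0.npz"); w=z["w"][145:265,330:450].reshape(-1,3); q=w[(w[:,2]>.012)&(w[:,2]<.02)]; q=q[np.hypot(*(q[:,:2]-[.598,-.244]).T)<.14]
print("board",[(np.percentile(q[:,k],.5)+np.percentile(q[:,k],99.5))/2 for k in(0,1)])
E
```

```text
o [0.47415793 0.30482012 0.05      ] gap 0.04849182240456634 yaws [np.float64(-20.095020571942584), np.float64(-19.789209362833837), np.float64(-17.980319524981983), np.float64(-18.638541470184993)] head 0.12488883991439294
restcentre [0.47296659 0.30495144 0.006     ] size 0.2031673915022124 0.11748014825546509
board [np.float64(0.5849544932674671), np.float64(-0.24298797110342418)]
```

```bash
python3 -m jog '[[[-2,-0.5,0],-0.01],[[-5.5,-1.2,0.5],-0.03],[[-9.5,-2.2,1.5],-0.05],[[-13.5,-3.1,3],-0.07],[[-17.5,-4,4.5],-0.09],[[-21.5,-5,6.5],-0.11],[[-25.5,-5.9,8],-0.126],[[-29,-6.65,9],-0.126]]' 0 && python3 -m jog '[[[0,0,0],0],[[0,0,0],0],[[0,0,0],0]]'
python3 - <<'E'
from h import *
s=env.observe(); print(s["ee_pos"],R.from_rotvec(s["ee_rot"]).as_matrix().round(3).tolist(),s["opening"],s["force"])
p,d,K,X=snap("wrist"); cv2.imwrite("pics/w1.png",p[...,::-1]); np.savez("w1.npz",p=p,w=cloud(d,K,X),K=K,X=X)
E
```

```text
time: 0.77
ee_pos: [0.4693, 0.3076, 0.1415]
ee_rot: [-0.517, -3.097, 0.002]
force: [1.0, -0.1, -0.7]
opening: 0.0856
grasp_force: 0.0
time: 1.02
ee_pos: [0.4687, 0.3091, 0.1427]
ee_rot: [-0.52, -3.097, 0.001]
force: [-0.2, -0.5, 0.1]
opening: 0.0858
grasp_force: 0.0
[0.46874628 0.30911853 0.1427161 ] [[-0.945, 0.327, -0.001], [0.327, 0.945, -0.0], [0.001, -0.001, -1.0]] 0.08577997702412497 [-0.24184989 -0.46607736  0.1489779 ]
```

View pics/w1.png

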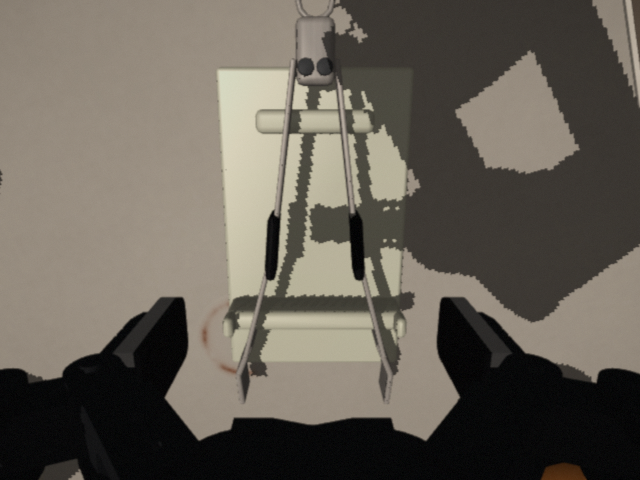

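The wrist view shows the plates at (273,245) and (357,245). The pivots are at (315,66) and the jaw tips at (243,388) and (388,388), so the tongs lie along image vertical.

```bash
python3 - <<'E'
from h import *
z=np.load("w1.npz"); K,X=z["K"],z["X"]; s=env.observe(); T=R.from_rotvec(s["ee_rot"]).as_matrix(); e=np.array(s["ee_pos"])
def px(u,v,h):
    r=X[:3,:3]@np.linalg.solve(K,[u,v,1]); return X[:3,3]+r*(h-X[2,3])/r[2]
a,b=px(273,245,.047),px(357,245,.047); o=(a+b)/2; t=(px(243,388,.036)+px(388,388,.036))/2; hd=px(315,66,.05)
print("gap",np.linalg.norm(a-b),"o",o,"tip",t,np.linalg.norm((t-o)[:2]),"hd",np.linalg.norm((hd-o)[:2]))
for n,q in(("o",o),("tip",t),("hd",hd)): print(n,"tool cm",(T.T@(q-e)*100).round(2))
f=t-hd; print("yaw",np.degrees(np.arctan2(f[1],f[0])),"toolx yaw",np.degrees(np.arctan2(-T[1,0],-T[0,0])))
E
```

```text
gap 0.049824950869149606 o [0.47460063 0.31060788 0.047     ] tip [0.57461156 0.27657401 0.036     ] 0.1056432283815116 hd 0.09894361774275647
o tool cm [-0.56  0.28  9.61]
tip tool cm [-11.13   0.32  10.7 ]
hd tool cm [9.33 0.28 9.32]
yaw -18.89949561225524 toolx yaw -19.00175834903662
```

```bash
python3 -m jog '[[[-0.5,0.28,1],0],[[-0.56,0.28,3.5],0],[[-0.56,0.28,6],0],[[-0.56,0.28,8.5],0],[[-0.56,0.28,10.5],0],[[-0.56,0.28,11.9],0],[[-0.56,0.28,11.9],0],[[-0.56,0.28,11.9],0]]' 0
```

```text
time: 1.73
ee_pos: [0.4742, 0.3109, 0.0235]
ee_rot: [-0.516, -3.098, 0.001]
force: [-0.7, 0.3, 1.0]
opening: 0.0854
grasp_force: 0.0
```

```bash
python3 -m jog '[[[0,0,0],0],[[0,0,0],0],[[0,0,0],0],[[0,0,0],0],[[0,0,0],0],[[0,0,0],0]]' 0.47 40
```

```text
time: 2.23
ee_pos: [0.4771, 0.3111, 0.0267]
ee_rot: [0.518, 3.094, 0.005]
force: [0.0, 0.9, 7.9]
opening: 0.0455
grasp_force: 9.5
```

```bash
python3 -m jog '[[[0,0,-0.5],0],[[0,0,-1.5],0],[[0,0,-3],0],[[0,0,-5],0],[[0,0,-7.5],0],[[0,0,-10],0],[[0,0,-12],0],[[0,0,-12],0]]'
python3 - <<'E'
from h import *
s=env.observe(); print(s["joints"],R.from_rotvec(s["ee_rot"]).as_matrix().round(3).tolist())
p,d,K,X=snap("wrist"); cv2.imwrite("pics/w2.png",p[...,::-1]); np.savez("w2.npz",p=p,w=cloud(d,K,X),K=K,X=X)
E
```

```text
time: 2.9
ee_pos: [0.4779, 0.3113, 0.1497]
ee_rot: [0.517, 3.091, 0.007]
force: [0.6, 0.5, -0.7]
opening: 0.0453
grasp_force: 7.0
[ 3.81777230e-01  3.55373096e-01  1.60875578e+00 -6.57005652e-06
  1.16839528e+00 -8.57366561e-01] [[-0.945, 0.326, 0.008], [0.326, 0.945, 0.003], [-0.007, 0.006, -1.0]]
```

View pics/w2.png

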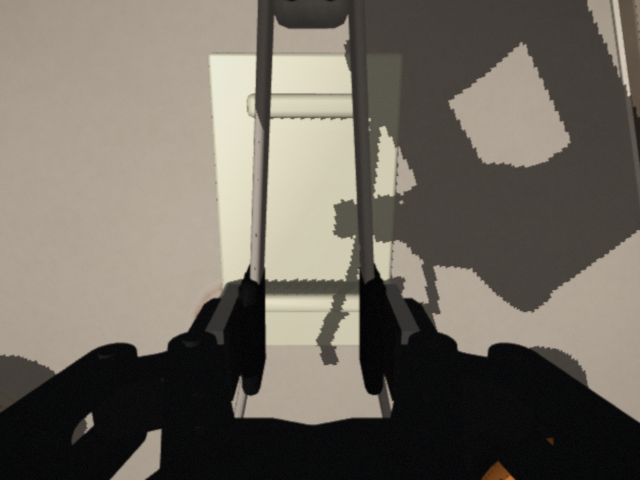

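The tongs are held firmly and are off the rest. Next I swing them toward the board, at height.

```bash
cat > go.py <<'E'
import sys; from h import *
s=env.observe(); T=R.from_rotvec(s["ee_rot"]).as_matrix(); e=np.array(s["ee_pos"])
g=np.array([float(a) for a in sys.argv[1:4]]); yaw=np.radians(float(sys.argv[4]))
y=np.arctan2(-T[1,0],-T[0,0])
print("shift cm",(T.T@(g-e)*100).round(2),"turn",round(y-yaw,3),"yaw",np.degrees(y).round(2),"op",s["opening"],"F",np.round(s["force"],1))
E
python3 -m jog '[[[-0.5,-1.5,0],-0.02],[[-1.7,-4.5,0],-0.08],[[-3.1,-8,0],-0.16],[[-4.6,-11.7,0],-0.24],[[-6,-15.3,0],-0.32],[[-7.4,-18.9,0],-0.4],[[-8.8,-22.4,0],-0.46],[[-10,-25,0],-0.48]]' | grep ee_ ; python3 -m jog '[[[0,0,0],0]]' >/dev/null; python3 go.py 0.506 -0.321 0.15 8.6
```

```text
ee_pos: [0.4869, 0.0387, 0.1429]
ee_rot: [0.236, -3.13, 0.0]
shift cm [  3.4  -35.62  -0.62] turn -0.005 yaw 8.3 op 0.04565866707761766 F [ 0.5  0.1 -0.7]
```

```bash
python3 -m jog '[[[0.1,-1.5,-0.1],0],[[0.5,-5,-0.3],0],[[0.9,-8.8,-0.5],0],[[1.3,-12.6,-0.6],0],[[1.7,-16.4,-0.6],0],[[2,-20.2,-0.6],0],[[2.4,-24,-0.6],0],[[2.7,-27,-0.6],0]]' | grep ee_pos ; python3 -m jog '[[[0.2,-2.5,0],0],[[0.4,-5,0],0],[[0.6,-7,0],0],[[0.7,-8,0],0],[[0.7,-8,0],0],[[0.7,-8,0],0]]' >/dev/null; python3 go.py 0.506 -0.321 0.15 8.6
python3 - <<'E'
from h import *
print(env.observe()["ee_pos"])
p,d,K,X=snap("wrist"); q,d2,K2,X2=snap("scene"); 
np.savez("s2.npz",p=q,w=cloud(d2,K2,X2),K=K2,X=X2)
t,d3,K3,X3=snap("top"); np.savez("t2.npz",p=t,w=cloud(d3,K3,X3),K=K3,X=X3)
m=np.vstack([np.hstack([cv2.resize(p,(400,300)),cv2.resize(t[130:310,290:530],(400,300))]),np.hstack([cv2.resize(q[100:340,320:640],(400,300)),cv2.resize(q,(400,300))])])
cv2.imwrite("pics/m2.png",m[...,::-1])
E
```

```text
ee_pos: [0.501, -0.2317, 0.149]
shift cm [ 0.18 -1.2  -0.09] turn -0.003 yaw 8.46 op 0.045390068522314114 F [-0.2  0.4 -0.8]
[ 0.50604397 -0.30885987  0.14911456]
```

View pics/m2.png

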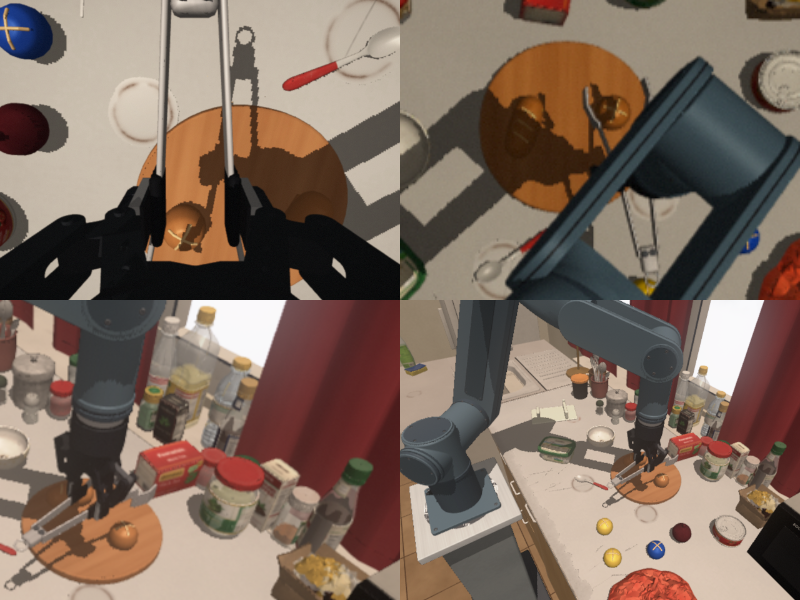

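The wrist panel shows the round roll slightly left of the tongs' centre line, as the remaining y shift predicts. The top panel shows the left jaw tip at mosaic (586,90) beside the roll.

```bash
python3 -m jog '[[[0,-0.6,0],0],[[0,-1.2,0.5],0],[[0,-1.2,1],0],[[0,-1.2,1],0]]' | grep ee_pos; python3 - <<'E'
from h import *
s0=np.array([0.50604,-0.30886,.1491]); T=R.from_rotvec(env.observe()["ee_rot"]).as_matrix()
for n,r in (("t2",(290,430,130,260)),("s2",(320,640,100,340))):
    z=np.load(n+".npz"); w=z["w"][r[2]:r[3],r[0]:r[1]].reshape(-1,3)
    q=(w-s0)@T*100; k=(q[:,0]<-5)&(q[:,0]>-15)&(abs(q[:,1])<7)&(q[:,2]>-4)&(q[:,2]<4)
    q=q[k]; print(n,len(q)); 
    for sgn in(-1,1):
        a=q[q[:,1]*sgn>0]
        if len(a)>5: print(sgn,len(a),np.percentile(a,[1,50,99],axis=0).round(2).tolist())
p,d,K,X=snap("wrist"); w=cloud(d,K,X).reshape(-1,3); s=env.observe(); e=np.array(s["ee_pos"])
k=(w[:,2]>.026)&(w[:,2]<.065)&(np.hypot(w[:,0]-.601,w[:,1]+.307)<.045); q=w[k]; print(len(q),q.max(0),q.min(0))
from scipy.optimize import least_squares
t=q[(q[:,2]>.03)]
f=lambda a:np.sqrt(((t[:,:2]-a[:2])**2).sum(1)/.025**2+((t[:,2]-.037)/.021)**2)-1
r=least_squares(f,[.601,-.307],loss="soft_l1",f_scale=.05); print("roll",r.x,r.cost,"tool",(T.T@(np.r_[r.x,.0355]-e)*100).round(2))
z=np.load("top0.npz")["w"][178:215,395:435].reshape(-1,3); t=z[z[:,2]>.03]; r=least_squares(f,[.601,-.307],loss="soft_l1",f_scale=.05); print("top roll",r.x,r.cost)
cv2.imwrite("pics/w3.png",p[...,::-1])
E
```

```text
ee_pos: [0.5077, -0.3215, 0.1387]
t2 118
1 118 [[-11.65, 3.13, -2.61], [-8.35, 3.87, -0.78], [-5.15, 4.41, 1.55]]
s2 241
-1 241 [[-11.81, -4.47, -2.36], [-8.1, -3.9, -0.26], [-5.25, -3.3, 1.64]]
4492 [ 0.62280151 -0.28071357  0.05973046] [ 0.57884576 -0.32973069  0.02601125]
roll [ 0.60488807 -0.30500287] 1.9767469856684208 tool [-9.86  0.18 10.35]
top roll [ 0.60209092 -0.30764548] 0.61917842111717
```

View pics/w3.png

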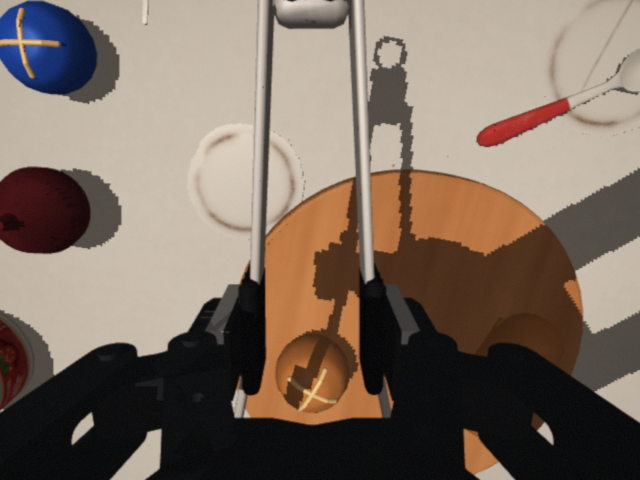

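The roll sits at pixel (313,372), between the arms and centred. The jaws measure ±44 mm over their outsides, symmetric about the tool axis, with tips at tool x −118 mm. Now I lower over the roll.

```bash
python3 -m jog '[[[-0.1,0.05,1],0],[[-0.2,0.07,3],0],[[-0.2,0.07,5],0],[[-0.2,0.07,7],0],[[-0.2,0.07,8.7],0],[[-0.2,0.07,9.7],0],[[-0.2,0.07,9.7],0],[[-0.2,0.07,9.7],0]]'; python3 go.py 0.508 -0.321 0.042 8.6; python3 - <<'E'
from h import *
q,d,K,X=snap("scene"); s=env.observe(); T=R.from_rotvec(s["ee_rot"]).as_matrix(); w=cloud(d,K,X)
P=lambda g:(lambda c:(K@c/c[2])[:2])(np.linalg.inv(X)[:3]@np.r_[g,1])
u,v=P([.6,-.3,.04]).astype(int); print(u,v)
cv2.imwrite("pics/s3.png",cv2.resize(q[v-60:v+60,u-80:u+80,::-1],(800,600),interpolation=cv2.INTER_CUBIC))
E
```

```text
time: 6.07
ee_pos: [0.5099, -0.3206, 0.0427]
ee_rot: [0.232, -3.132, -0.001]
force: [-0.4, -0.0, -1.2]
opening: 0.0453
grasp_force: 7.0
shift cm [ 0.2  -0.01  0.07] turn -0.002 yaw 8.49 op 0.045313240209571316 F [-0.4 -0.  -1.2]
414 284
```

View pics/s3.png

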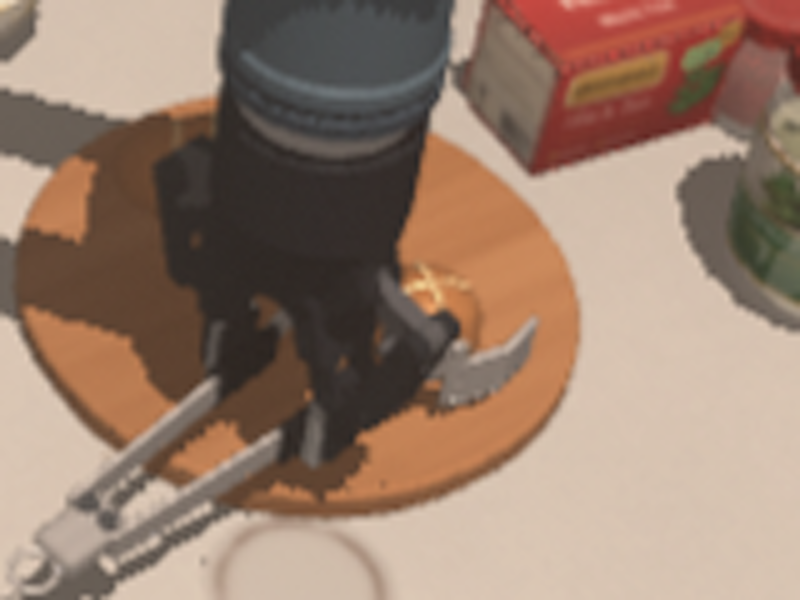

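The right jaw stands beside the roll, at its height and clear of the board. Now I close.

```bash
python3 -m jog '[[[0,0,0],0],[[0,0,0],0],[[0,0,0],0],[[0,0,0],0],[[0,0,0],0],[[0,0,0],0],[[0,0,0],0]]' 0.8 45; python3 -m jog '[[[0,0,-0.3],0],[[0,0,-1],0],[[0,0,-2],0],[[0,0,-3.5],0],[[0,0,-5],0],[[0,0,-6],0],[[0,0,-6],0]]'; python3 go.py 0.508 -0.321 0.042 8.6;  python3 - <<'E'
from h import *
q,d,K,X=snap("scene"); s=env.observe(); e=np.array(s["ee_pos"])
P=lambda g:(lambda c:(K@c/c[2])[:2])(np.linalg.inv(X)[:3]@np.r_[g,1])
u,v=P([.6,-.3,.07]).astype(int)
a=cv2.resize(q[v-60:v+60,u-80:u+80,::-1],(400,300)); t,*_=snap("wrist")
cv2.imwrite("pics/s4.png",np.hstack([a,cv2.resize(t[...,::-1],(400,300))]))
E
```

```text
time: 6.7
ee_pos: [0.5105, -0.3213, 0.0436]
ee_rot: [-0.232, 3.132, -0.001]
force: [-0.0, -0.7, 0.8]
opening: 0.0314
grasp_force: 44.5
time: 7.28
ee_pos: [0.5114, -0.322, 0.1063]
ee_rot: [-0.233, 3.129, -0.006]
force: [0.7, -0.3, -2.0]
opening: 0.0313
grasp_force: 44.7
shift cm [0.34 0.17 6.43] turn -0.002 yaw 8.5 op 0.03132825512283906 F [ 0.7 -0.3 -2. ]
```

View pics/s4.png

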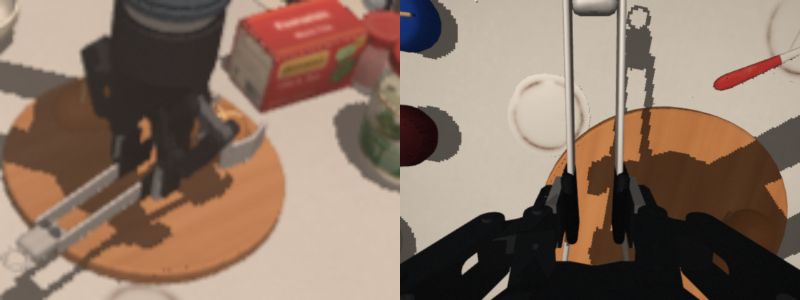

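The roll has left the board and is in the jaws (opening 31 mm, grip force 45 N). Next I carry it to the bowl.

```bash
python3 -m jog '[[[0,0,-1],0],[[0,0,-3],0],[[0,0,-4.5],0],[[0,0.5,-5],0],[[0,2,-5],0],[[0,4,-5],0],[[0,6.5,-5],0],[[0,9,-5],0]]' | grep -E "ee_pos|open"; python3 go.py 0.456 -0.005 0.155 8.5
```

```text
ee_pos: [0.4953, -0.2293, 0.1515]
opening: 0.0314
shift cm [ 0.59 22.77 -0.29] turn -0.001 yaw 8.46 op 0.031378047328937994 F [ 0.5  1.  -1.7]
```

```bash
python3 -m jog '[[[0,2.7,0],0],[[0.1,5.5,0],0],[[0.2,8.5,0],0],[[0.3,11.5,-0.1],0],[[0.4,14.5,-0.2],0],[[0.5,17.3,-0.3],0],[[0.5,19.5,-0.3],0],[[0.6,21,-0.3],0]]' | grep -E "ee_pos|open"; python3 -m jog '[[[0,0.4,0],0],[[0,0.4,0],0],[[0,0.4,0],0],[[0,0.4,0],0]]' >/dev/null; python3 go.py 0.456 -0.005 0.155 8.5
```

```text
ee_pos: [0.4573, -0.0215, 0.1548]
opening: 0.0315
shift cm [0.08 1.7  0.08] turn -0.001 yaw 8.46 op 0.03134475646287368 F [ 0.2  0.6 -1.3]
```

```bash
python3 -m jog '[[[0,0.5,0],0],[[0,1.1,0],0],[[0,1.5,0],0],[[0,1.7,0],0],[[0,1.7,0],0],[[0,1.7,0],0],[[0,1.7,0],0]]' | grep -E "ee_pos|open|force"; python3 - <<'E'
from h import *
c=[]
for n in("scene","top"):
    q,d,K,X=snap(n); w=cloud(d,K,X)
    g=np.array([.551,.009,.1]); h=np.linalg.inv(X)[:3]@np.r_[g,1]; u,v=(K@h/h[2])[:2].astype(int)
    k=np.linalg.norm(w-[.551,.009,.155],axis=-1)<.06; hsv=cv2.cvtColor(q,cv2.COLOR_RGB2HSV)
    b=k&(hsv[...,1]>110)&(hsv[...,0]<25)&(hsv[...,2]>40)
    print(n,b.sum(), np.percentile(w[b],[2,50,98],axis=0).round(3).tolist() if b.sum()>5 else "")
    r=w[(abs(w[...,2]-.05)<.008)&(np.hypot(w[...,0]-.551,w[...,1]-.009)<.075)]
    if len(r): print("rim",len(r),r.min(0).round(3),r.max(0).round(3))
    c.append(cv2.resize(q[v-75:v+75,u-100:u+100,::-1],(400,300)))
cv2.imwrite("pics/end.png",np.hstack(c))
E
```

```text
ee_pos: [0.4568, -0.0043, 0.1562]
force: [0.5, -0.0, -1.0]
opening: 0.0313
grasp_force: 44.8
scene 121 [[0.527, -0.012, 0.139], [0.547, 0.0, 0.164], [0.566, 0.021, 0.17]]
rim 293 [ 0.494 -0.053  0.042] [0.611 0.064 0.052]
top 370 [[0.529, -0.013, 0.15], [0.548, 0.007, 0.164], [0.569, 0.03, 0.172]]
rim 160 [ 0.53  -0.047  0.042] [0.608 0.066 0.055]
```

View pics/end.png

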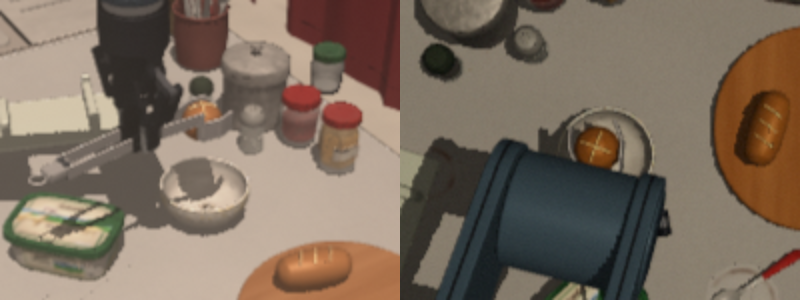

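The roll is in the jaws about 8 cm above the rim. Its centre is near (0.549, 0.008), against the bowl's (0.551, 0.008), and everything else in view is standing.

```bash
python3 -c "
from plant import env; print(env.hand_in())"
```

```text
the job is handed in; nothing more can be done
None
```

The job is handed in: the tongs are holding the round roll over the middle of the white bowl, about 8 cm above the rim, and the long roll and bowl are still in place in the last pictures.

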